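# Put the doming set away in the bench caddy

### The arm

A 6-joint arm with a two-finger parallel gripper is mounted at the origin on the work surface. World frame = base frame: x ahead of the robot, y to its left, z up, the work surface at z = 0. Lengths are in mm, angles in degrees, forces in N, time in s.
With the tool pointing down it reaches from about 300 to 850 mm from the base axis. Payload 4.2 kg.
Tool frame: the origin (TCP) lies midway between the tips of the shut fingers; the grasp point (between the pads) lies 19 mm behind it; z points along the fingers, y is the line along which they close (so a half turn about z gives the same grasp; the last joint's range is limited). The gripper opens to 91 mm and grips with 3 to 60 N. Pads are 32 mm wide; open, the fingers measure 118 mm over their backs; the gripper's body (76 mm by 178 mm) begins 60 mm behind the grasp point.
Start: joints at [-64.458, 18.312, 89.639, -0, 72.044, -1.146], TCP at [258.26, -513.756, 213.976] pointing down, gripper open.
Joint ranges: [-177.97, 177.97], [-48.28, 115.42], [12.27, 149.76], [-77.06, 257.06], [2.81, 150.46], [-146.56, 146.56]. Speed limits (degrees/s): [147.25, 147.25, 180, 180, 180, 180].

### API

Orientations are given as [roll, pitch, yaw] about the fixed x, y, z axes, in that order (R = Rz(yaw) Ry(pitch) Rx(roll)).
In Python, from workcell import env gives the robot as it stands.
- The arm moves only by the shell command python3 -m jog 'ROWS' [FORCE]. ROWS is a JSON object of lists of equal length, an entry for each row: "jaw": the finger opening in mm, from 0 to 91.2; "slide": the shift along the tool's x, y, z in units of 30 mm (1.0 is 30 mm), a list of three; "spin": the turn about the tool's z in units of 8 degrees (1.0 is 8 degrees). In form: {"jaw": [jaw, ...], "slide": [[dx, dy, dz], ...], "spin": [spin, ...]}. A call has 1 to 10 rows; each row shifts and turns the commanded pose from where the row before left it, along the tool's axes as they then stand; what a row does not reach is not made up. A row lasts 1/10 s, in which the tool goes at most 50 mm and 8.59 degrees, less where a joint would pass 70% of its speed; a pose out of reach is approached as far as the arm can. A call is refused whole if a number of a shift passes 1 or a number of a turn 1, either way. A call with a gripper value outside its range is refused whole. The fingers move at their own pace and stop on an object; FORCE is the grip in N (left out, the last holds). Time passes only in rows, so rows that do not move let the fingers close. It gives the time, the measured TCP pose, the force, the opening and the grip force at its end, in the units of the state.
- env.state(): the state, without advancing time (a new reading comes with each control period).
- env.grab_frame(name): name is "scene" or "side" or "wrist"; returns the picture (384x512x3 uint8, red, green, blue); there is no depth.
- env.camera_model(name): a dict with "fx", "fy", "cx", "cy" (pixels), "camera_from_world" (4x4, takes a point from world to camera coordinates). Camera axes: x right, y up, looking along -z (the intrinsics and any distortion apply to the point x, -y, -z); pixel columns grow to the right and rows downward; lengths in mm; the calibration is good to about 2 mm. The wrist camera is an equidistant fisheye: a pixel r from the principal point sees the ray r / f radians off the axis. A picture is of the moment at which its call begins: read the wrist's pose just before it. camera_model takes no time and is no camera call; for the wrist camera it gives the pose at the moment of the call.
- env.job_done(): hands the job in; it is judged then, once.
The state is a dict: "time_s": time; "qpos": joint angles; "qvel": joint speeds; "effort": joint torques, N m; "ee_pos": TCP position; "ee_rot": TCP orientation; "force": force on the tool from outside, world axes, zero at the start; "torque": the same for the moment, N m; "gripper_width": finger opening in mm; "gripper_force": force on a finger pad.
Only numpy, scipy, OpenCV 4.12 (cv2) and the standard library are available. Lean on these libraries where they do the work, as an engineer would, in place of code of your own. Each camera call takes 0.05 s, during which the arm holds its last target. There are 200 camera calls.

### The job

Put the jeweller's doming set into the wooden caddy: the block with the round hollows flat in the square tray with its hollows up, the open brass ring flat in the round dish, and both ball-ended punches in the notched rest, each lying across both rails in a notch of its own. Leave the grooved block, the flat-ended punch and the solid brass disc where they lie.

Things in the scene. Friction and masses are not known exactly. Their poses are not given: they have to be found in the camera images.
- doming_block: Steel doming block, 40 x 40 mm in plan and 36 mm high, with round hollows (one large, 20 mm across and 8 mm deep, and three small) in its top. About 0.4 kg. Origin: centre of the underside; x and y along its sides, z up.
- large_ball_punch: Larger ball-ended steel punch: shank 16 x 16 mm and 80 mm long, then a thin neck 10 mm long and a round ball 16 mm across; 106 mm over all. Origin: centre of the underside of the square shank; own x runs along the shank towards the head, z up. It lies flat on the bench and weighs under 0.25 kg. Grip it across the shank (along its y), at the origin.
- small_ball_punch: Smaller ball-ended steel punch: shank 13 x 13 mm and 80 mm long, then a thin neck 10 mm long and a round ball 13 mm across; 103 mm over all. Origin: centre of the underside of the square shank; own x runs along the shank towards the head, z up. It lies flat on the bench and weighs under 0.25 kg. Grip it across the shank (along its y), at the origin.
- ring_blank: Brass ring blank: an open ring 38 mm outside, 27 mm hole, 14 mm high, lying flat. Origin: centre of the underside, z up.
- grooved_block: Look-alike, to be left: steel block of the same 40 x 40 x 36 mm, with straight parallel grooves in its top instead of round hollows. Origin: centre of the underside.
- flat_punch: Look-alike, to be left: steel punch with the same 16 x 16 x 80 mm shank but a flat square-cornered blade, 30 mm wide, instead of a ball at its end. Origin: centre of the underside of the shank, x towards the blade.
- solid_blank: Look-alike, to be left: solid brass disc 38 mm across and 14 mm high, without a hole. Origin: centre of the underside.
- square_tray: Square, dark wooden tray, 88 x 88 mm outside, 78 x 78 mm inside, walls 18 mm high above the origin, inner floor 5 mm above the origin. Fixed in any order beside the two other inserts (96 mm pitch) in a wooden caddy, 112 x 304 mm, rim 20 mm above the bench; origin 6 mm above the bench. Origin: centre of its underside; x and y along its sides, z up.
- round_dish: Round white ceramic dish, 92 mm outside, 84 mm inside, wall 11 mm high above the origin, inner floor 4 mm above the origin. Fixed in any order beside the two other inserts (96 mm pitch) in a wooden caddy, 112 x 304 mm, rim 20 mm above the bench; origin 6 mm above the bench. Origin: centre of its underside, z up.
- punch_rest: Light wood rest, 88 x 92 mm: base 5 mm thick, two rails 8 mm thick at x = -25 and +25 mm (42 mm free between). Each has notches at y = -22 and +22 mm, 34 mm wide, floors 22 mm and teeth 36 mm above the origin. A punch lies along x, bridging both rails in the notches of one y, shank middle about at x = 0. Fixed in the caddy too. Origin: centre of underside, 6 mm above the bench.
There are look-alikes about, which are no part of the job. Leave any green or red look-alike of the large_ball_punch alone.

How it is judged:
By the outcome, as a careful person would: the job done as asked, in the order asked, and still so for the second after the job is handed in, with the robot touching nothing.
It also fails if it takes over 96 s, if anything falls off the work surface, if the arm or the gripper's body presses on something with over 40 N, if the wrist force passes 120 N, or if a joint passes its speed limit or range.

## Working session

There is one attempt and no reset: what is moved stays moved. The work goes in short steps, Python scripts to look and compute and a shell command to move; the robot and the scene stay as the last step left them, time stands still between calls to the robot, and variables do not carry over. Pictures are saved under pics/ and viewed, at most 16 in all, crops included, and the job is handed in when it is done.

```bash
mkdir -p pics; ls; python3 - <<'E'
from workcell import env
import cv2,json
s=env.state();print(s)
for n in("scene","side","wrist"):
    m=env.camera_model(n);print(n,m)
    f=env.grab_frame(n);cv2.imwrite(f"pics/{n}0.png",f[:,:,::-1])
E
```

```text
pics
{'time_s': 0.0, 'qpos': array([-6.44609195e+01,  1.83549119e+01,  8.97067217e+01, -1.07690377e-04,
        7.20413474e+01, -1.14502899e+00]), 'qvel': array([-0.04095339, -0.01788325, -0.06237974, -0.05906017, -0.08765618,
        0.04319252]), 'effort': array([-2.39941408e-03, -4.12472534e+01, -2.31977105e+01,  7.23876245e-02,
        4.56385652e-02, -1.32875443e-04]), 'ee_pos': array([ 258.01260199, -513.31358691,  213.08533081]), 'ee_rot': array([-1.79897038e+02, -1.95552526e-03,  2.66841411e+01]), 'force': array([ 0.05240637, -0.39494342, -0.87291037]), 'torque': array([-0.01603845,  0.0283302 , -0.02129232]), 'gripper_force': 0.0, 'gripper_width': 90.96703643037758}
scene {'fx': 459.7080052451696, 'fy': 459.7080052451696, 'cx': 253.0605978094626, 'cy': 193.16953487727284, 'camera_from_world': array([[-3.51987737e-01,  9.35829008e-01, -1.81301033e-02,
         1.33382183e+02],
       [-6.07005862e-01, -2.13479448e-01,  7.65487040e-01,
         2.72515232e+02],
       [ 7.12494573e-01,  2.80447130e-01,  6.43195841e-01,
        -1.71792560e+03],
       [ 0.00000000e+00,  0.0000
[... 295 characters left out ...]
4.87927249e-01,  8.67871479e-01,
        -7.69982681e+01],
       [-1.41018127e-01,  8.56411171e-01,  4.96662657e-01,
        -9.90994267e+02],
       [ 0.00000000e+00,  0.00000000e+00,  0.00000000e+00,
         1.00000000e+00]])}
wrist {'fx': 297.3186396354542, 'fy': 297.3186396354542, 'cx': 257.1082767140761, 'cy': 189.1726071517963, 'camera_from_world': array([[ 4.48915131e-01, -8.93572751e-01, -1.71558668e-03,
        -5.75095623e+02],
       [ 8.60687766e-01,  4.32908772e-01, -2.67967469e-01,
         2.95541234e+01],
       [ 2.40191121e-01,  1.18818067e-01,  9.63426433e-01,
        -3.90978425e+02],
       [ 0.00000000e+00,  0.00000000e+00,  0.00000000e+00,
         1.00000000e+00]])}
```

```bash
python3 - <<'E'
import cv2,numpy as np
a=cv2.imread("pics/scene0.png");b=cv2.imread("pics/side0.png")
cv2.imwrite("pics/s0x.png",cv2.resize(a,(800,600)))
cv2.imwrite("pics/d0x.png",cv2.resize(b,(800,600)))
E
```

```text
(no output)
```

View pics/s0x.png

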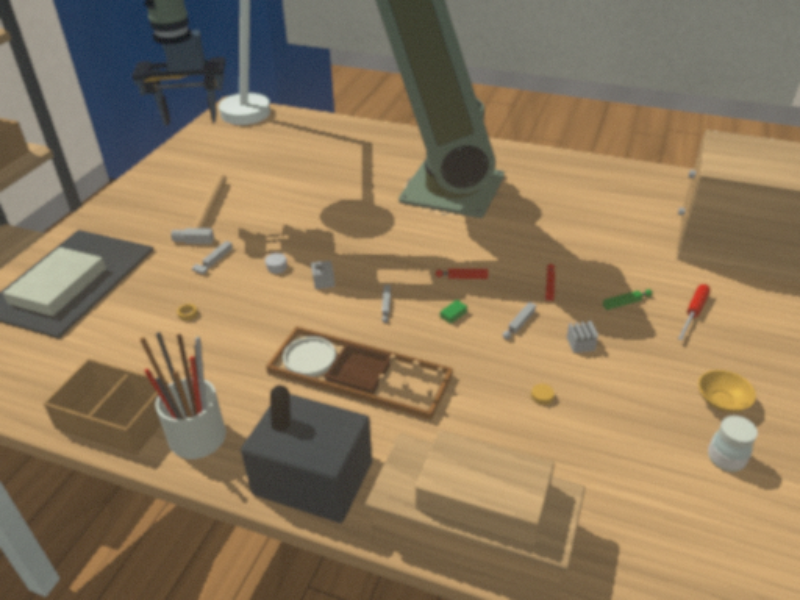

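View pics/d0x.png

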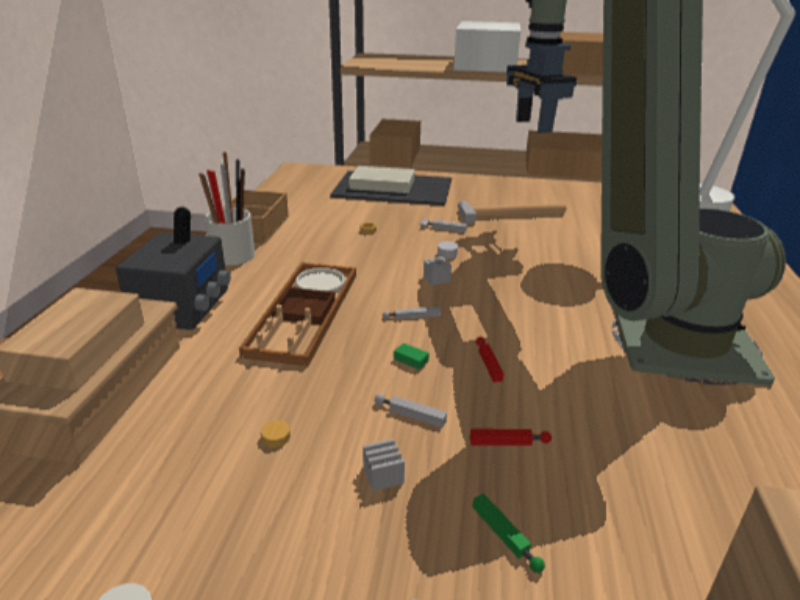

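View pics/wrist0.png

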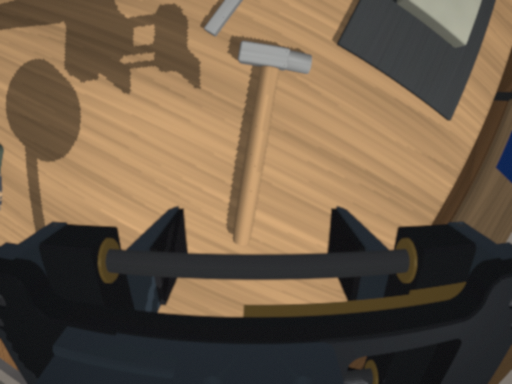

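The candidates, in scene-view pixels (800x600):
- **Punches:** grey at A (213,257), B (387,304) and C (520,320). The red ones at (463,273) and (550,282) and the green one at (627,299) are to be left.
- **Blocks:** (322,275) and (583,337), which looks grooved. There is also a green box at (453,311).
- **Brass:** an open ring at (187,312) and a solid disc at (543,394).
- **Other:** a grey-white disc at (277,263).
- **Caddy:** dish (310,355), tray (358,368), rest (420,385).

Next is a close crop to check these choices.

```bash
python3 - <<'E'
import cv2,numpy as np
a=cv2.imread("pics/scene0.png");b=cv2.imread("pics/side0.png")
k=.64
def c(im,x,y,h=22):
    x,y=int(x*k),int(y*k);return cv2.resize(im[y-h:y+h,x-h:x+h],(200,200),interpolation=cv2.INTER_CUBIC)
r1=[c(a,*p) for p in((213,257),(387,304),(520,320),(322,275))]
r2=[c(b,*p) for p in((443,227),(411,314),(410,410),(437,268))]
r3=[c(a,*p) for p in((187,312),(543,394),(583,337),(277,263))]
cv2.imwrite("pics/crop1.png",np.vstack([np.hstack(r) for r in(r1,r2,r3)]))
E
```

```text
(no output)
```

View pics/crop1.png

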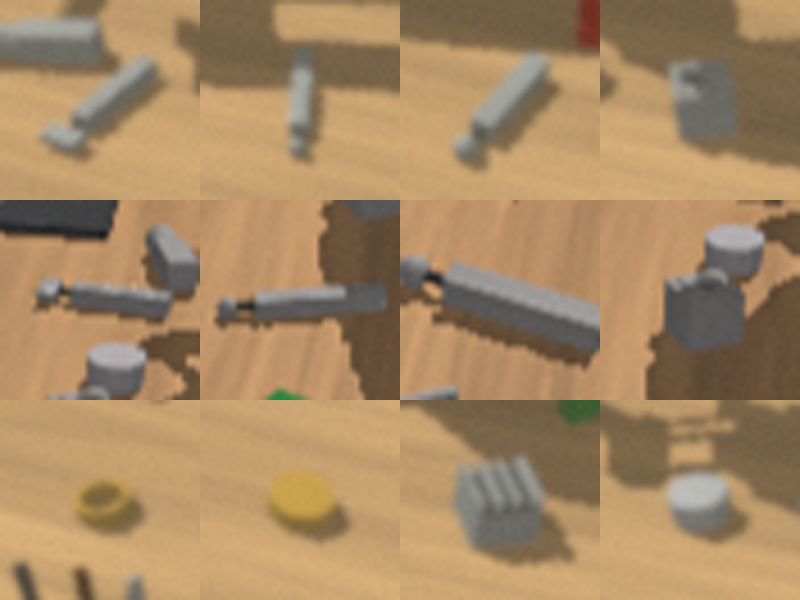

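Crop: A (213,257) has the flat blade. B (387,304) is the small ball punch and C (520,320) the large one. The block at (322,275) has a round hollow and the one at (583,337) has grooves. The ring at (187,312) is open. Next I triangulate rough positions.

```bash
cat >h.py <<'E'
from workcell import env
import numpy as np,cv2
from scipy.spatial.transform import Rotation as Ro
def ray(m,u,v,fish=False):
    x=(u-m['cx'])/m['fx'];y=(v-m['cy'])/m['fy']
    if fish:
        r=np.hypot(x,y);d=np.array([x*np.sinc(r/np.pi),y*np.sinc(r/np.pi),np.cos(r)])
    else: d=np.array([x,y,1.])
    d=d*[1,-1,-1];T=m['camera_from_world'];R=T[:3,:3]
    d=R.T@d
    return -R.T@T[:3,3],d/np.linalg.norm(d)
def plane(m,p,z,fish=False):
    o,d=ray(m,*p,fish);return o+d*(z-o[2])/d[2]
def tri(rays):
    A=sum(np.eye(3)-np.outer(d,d) for o,d in rays);b=sum((np.eye(3)-np.outer(d,d))@o for o,d in rays)
    P=np.linalg.solve(A,b);return P,max(np.linalg.norm(np.cross(P-o,d)) for o,d in rays)
def proj(m,P,fish=False):
    p=m['camera_from_world']@np.append(P,1);x,y,z=p[0],-p[1],-p[2]
    if fish:
        r=np.hypot(x,y);t=np.arctan2(r,z);return m['cx']+m['fx']*t*x/r,m['cy']+m['fy']*t*y/r
    return m['cx']+m['fx']*x/z,m['cy']+m['fy']*y/z
def rel(P,yaw=None,s=None):
    "slide (tool axes, units) and spin from present pose to TCP at P with tool yaw"
    s=s or env.state();R=Ro.from_euler('xyz',s['ee_rot'],degrees=True).as_matrix()
    d=R.T@(np.array(P)-s['ee_pos'])/30
    dy=None if yaw is None else -((yaw-s['ee_rot'][2]+90)%180-90)/8
    return np.round(d,2),dy and round(dy,2)
E
python3 - <<'E'
from h import *
a,b=env.camera_model('scene'),env.camera_model('side')
k=.64
for n,p,q in(("block top",(322,267),(436,260)),("ring",(187,312),(368,228)),("C ball",(508,334),(380,401)),("C tail",(533,308),(443,416)),
 ("B ball",(386,318),(388,316)),("B tail",(388,289),(438,312)),("dish",(310,355),(320,280)),("tray",(358,369),(308,305)),("rest",(421,388),(285,334)),("A",(213,257),(443,227)),("groove",(583,335),(382,460)),
 ("wtdisc",(277,259),(447,248)),("caddyNcorner",(292,331),(355,266)),("caddyS",(452,372),(308,363)),("c3",(437,414),(242,357)),("c4",(268,366),(304,264))):
    p,q=np.array(p)*k,np.array(q)*k
    P,e=tri([ray(a,*p),ray(b,*q)]);print(n,P.round(),round(e,1))
E
```

```text
block top [ 433. -134.   41.] 0.7
ring [ 609. -340.    6.] 0.5
C ball [468. 253.   8.] 0.6
C tail [379. 278.  11.] 3.7
B ball [497.  26.   5.] 0.2
B tail [413.  -3.   5.] 0.7
dish [643. -61.  15.] 0.2
tray [641.  29.  11.] 2.2
rest [648. 144.  19.] 8.0
A [ 440. -386.    5.] 2.7
groove [442. 381.  25.] 1.2
wtdisc [ 419. -244.   20.] 2.7
caddyNcorner [ 592. -124.   14.] 4.1
caddyS [593. 185.   7.] 0.3
c3 [695. 192.  10.] 1.2
c4 [ 692. -119.   15.] 0.5
```

```bash
python3 -m jog '{"jaw":[91,91,91,91,91,91,91,91,91,91],"slide":[[0.9,-0.9,0],[0.9,-0.9,0],[0.9,-0.9,0],[0.9,-0.9,0],[0.9,-0.9,0],[0.9,-0.9,0],[0.9,-0.9,0],[0.9,-0.9,0],[0.9,-0.9,0],[0,0,0]],"spin":[0,0,0,0,0,0,0,0,0,0]}' 30
python3 - <<'E'
from h import *
s=env.state();m=env.camera_model('wrist');f=env.grab_frame('wrist')
print(s['ee_pos'],s['ee_rot'],proj(m,[433,-134,36],1))
import pickle;pickle.dump(m,open('w1.pkl','wb'))
cv2.imwrite('pics/w1.png',f[:,:,::-1])
E
```

```text
time_s: 1.15
ee_pos: [366.7, -184.0, 213.8]
ee_rot: [-179.9, -0.0, 27.0]
force: [0.1, -0.1, -0.6]
gripper_width: 91.1
gripper_force: 0.0
[ 366.65017487 -184.04599702  213.83327471] [-1.79914110e+02 -4.26256584e-02  2.69794899e+01] (np.float64(244.00908586518622), np.float64(103.8313353311904))
```

View pics/w1.png

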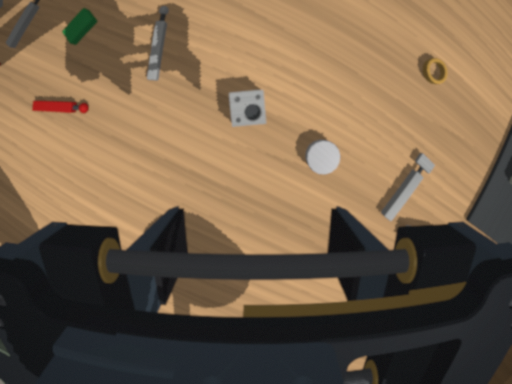

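The view shows the doming block at (248,108), hollows up. The white disc is at (323,157), the flat punch at (408,188), the ring at (437,70) and the small punch at (157,45).

```bash
cat >>h.py <<'E'
def comps(f,lo,hi,amin=20,roi=None):
    "HSV mask components: list of (area, centroid, contour)"
    h=cv2.cvtColor(f,cv2.COLOR_RGB2HSV);M=cv2.inRange(h,np.array(lo),np.array(hi))
    if roi is not None:
        Z=np.zeros_like(M);x0,y0,x1,y1=[int(max(0,t)) for t in roi];Z[y0:y1,x0:x1]=M[y0:y1,x0:x1];M=Z
    n,L,S,C=cv2.connectedComponentsWithStats(M)
    out=[]
    for i in range(1,n):
        if S[i,4]>=amin:
            c,_=cv2.findContours((L==i).astype(np.uint8),cv2.RETR_EXTERNAL,cv2.CHAIN_APPROX_NONE)
            out.append((int(S[i,4]),C[i].round(1),c[0]))
    return sorted(out,key=lambda t:-t[0])
def rect_on(m,c,z,fish):
    "min-area rectangle of a contour cast onto plane z: centre, size, angle of first side"
    P=np.array([plane(m,p,z,fish)[:2] for p in c.reshape(-1,2).astype(float)],np.float32)
    r=cv2.minAreaRect(P);return np.round(r[0],1),np.round(r[1],1),round(r[2],1)
E
python3 - <<'E'
from h import *
import pickle
f=cv2.imread('pics/w1.png')[:,:,::-1].copy();m=pickle.load(open('w1.pkl','rb'))
h=cv2.cvtColor(f,cv2.COLOR_RGB2HSV);print(h[108,238],h[90:128:3,240].tolist(),h[157,320],h[70,434],h[45,157])
for t in comps(f,(0,0,120),(180,40,255),40,(0,0,512,205)): print(t[0],t[1],rect_on(m,t[2],36,1))
for t in comps(f,(20,110,80),(30,255,255),10,(400,40,470,100)): print(t[0],t[1],rect_on(m,t[2],14,1))
E
```

```text
[ 45   3 165] [[15, 80, 118], [30, 3, 161], [60, 2, 160], [30, 2, 143], [45, 3, 161], [45, 3, 168], [45, 3, 164], [30, 2, 164], [60, 3, 161], [60, 2, 151], [60, 2, 127], [60, 3, 159], [15, 74, 175]] [120   1 190] [ 16 111 149] [ 0  0 94]
907 [245.7 106.5] (array([ 430.8, -138.9]), array([39.9, 40. ]), 31.9)
877 [322.9 156.9] (array([ 420.9, -246.5]), array([40.5, 39.9]), 28.8)
316 [408.6 189.4] (array([ 438.7, -374.1]), array([13.6, 55. ]), 82.3)
173 [425.2 163.1] (array([ 482. , -377.4]), array([26.6, 14.1]), 82.0)
113 [152.7  74.3] (array([419.4, -17.2]), array([12.3, 14.7]), 22.2)
74 [154.5  37.1] (array([463.5,   3. ]), array([24.6,  6.5]), 28.2)
64 [153.   58.9] (array([436.5,  -9.1]), array([ 9.9, 10.4]), 27.4)
```

```bash
python3 -m jog '{"jaw":[60,60,60,60,60,60],"slide":[[0.3,-0.06,0.5],[0.3,-0.06,0.5],[0.3,-0.06,0.5],[0.2,-0.06,0.6],[0,0,0],[0,0,0]],"spin":[0,0,0,-0.6,0,0]}' 30
cat >look.py <<'E'
from h import *
import pickle,sys
def look(n,save=True):
    s=env.state();m=env.camera_model('wrist');f=env.grab_frame('wrist')
    cv2.imwrite(f'pics/{n}.png',f[:,:,::-1]);pickle.dump(m,open(n+'.pkl','wb'))
    print(s['time_s'],s['ee_pos'].round(1),s['ee_rot'].round(2));return f,m
def load(n): return cv2.imread(f'pics/{n}.png')[:,:,::-1].copy(),pickle.load(open(n+'.pkl','rb'))
E
python3 - <<'E'
from look import *
f,m=look('w2');f1,m1=load('w1')
u,v=proj(m,[430.8,-138.9,36],1)
for t in comps(f,(0,0,120),(180,40,255),40,(u-60,v-60,u+60,v+60))[:3]: 
    print(t[0],t[1],[rect_on(m,t[2],z,1) for z in(30,36,42)])
# large hollow (dark) as a two-view point
for g,mm in((f,m),(f1,m1)):
    u,v=proj(mm,[430.8,-138.9,36],1)
    for t in comps(g,(0,0,20),(180,60,115),15,(u-25,v-25,u+25,v+25))[:4]: print('dark',t[0],t[1],plane(mm,t[1],36,1))
cv2.imwrite('pics/w2c.png',cv2.resize(f[:250,100:420,::-1],(768,600)))
E
```

```text
time_s: 1.8
ee_pos: [392.2, -167.1, 151.0]
ee_rot: [-180.0, 0.0, 31.4]
force: [0.2, 0.2, 0.2]
gripper_width: 60.3
gripper_force: 0.0
1.8 [ 392.2 -167.1  151. ] [-1.7999e+02  4.0000e-02  3.1350e+01]
1332 [250.8 136.3] [(array([ 430.4, -138.6]), array([40.8, 40.3]), 31.5), (array([ 430.9, -138.4]), array([39.9, 39.4]), 31.5), (array([ 431.5, -138.2]), array([39.1, 38.6]), 31.5)]
dark 309 [258.  143.6] [ 429.16740834 -146.6609551    36.        ]
dark 15 [240.6 126.6] [ 434.62300284 -123.86704897   36.        ]
dark 216 [252.4 112. ] [ 428.81516425 -147.00487778   36.        ]
```

View pics/w2c.png

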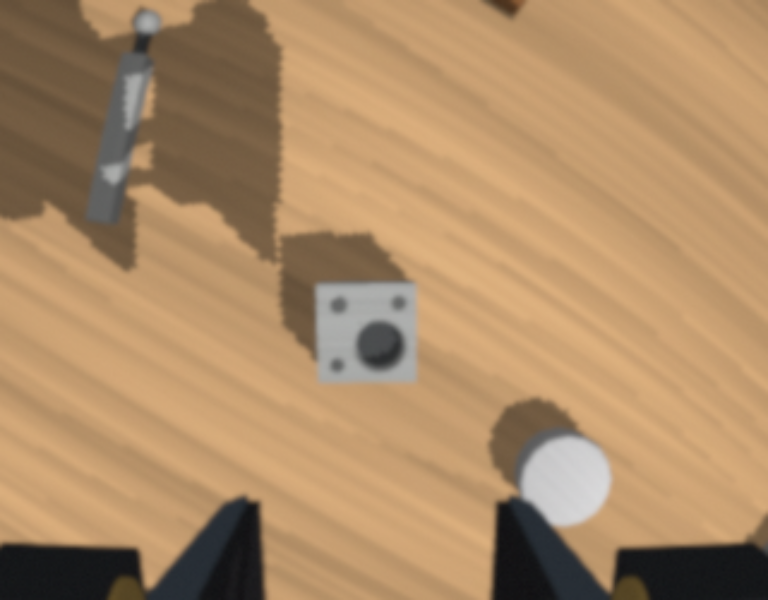

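The crop shows the block's top at crop (366,333) with one large hollow and three small ones, the white disc at (565,480), and the small punch's ball at (146,22). The centre on the z=36 plane agrees between the two views to 0.5 mm.

```bash
python3 - <<'E'
from look import *
f1,m1=load('w1');f2,m2=load('w2')
print(tri([ray(m1,245.7,106.5,1),ray(m2,250.8,136.3,1)]), tri([ray(m1,252.4,112,1),ray(m2,258,143.6,1)]))
E
python3 -m jog '{"jaw":[60,60,60,60,60,60,60,60,60],"slide":[[0.5,-0.04,0.1],[0.6,-0.05,0.6],[0.5,-0.05,0.6],[0,0,0.8],[0,0,0.8],[0,0,0.8],[0,0,0.87],[0,0,0],[0,0,0]],"spin":[0,0,0,0,0,0,0,0,0]}'
```

```text
(array([ 431.12600509, -137.09848497,   31.51445025]), np.float64(0.14536065890046415)) (array([ 428.73097092, -146.95170235,   31.59180208]), np.float64(0.009785097121778002))
time_s: 2.75
ee_pos: [431.8, -138.2, 14.7]
ee_rot: [179.9, -0.0, 31.4]
force: [-0.2, -1.0, 0.1]
gripper_width: 60.2
gripper_force: 0.0
```

```bash
python3 -m jog '{"jaw":[36,36,36,36,36,36,36],"slide":[[0,0,0],[0,0,0],[0,0,0],[0,0,0],[0,0,0],[0,0,-0.3],[0,0,-0.7]],"spin":[0,0,0,0,0,0,0]}' 45
```

```text
time_s: 3.45
ee_pos: [429.2, -136.9, 43.0]
ee_rot: [-179.8, 0.2, 31.5]
force: [-0.2, 0.5, -2.9]
gripper_width: 39.8
gripper_force: 45.0
```

```bash
python3 -m jog '{"jaw":[36,36,36,36,36,36,36,36,36,36],"slide":[[0,0,-0.8],[0,0,-0.8],[0.5,-0.1,-0.7],[0.8,-0.25,-0.7],[0.8,-0.25,-0.6],[0.8,-0.2,-0.4],[0.8,-0.2,-0.2],[0.8,-0.2,0],[0.8,-0.2,0],[0.8,-0.2,0]],"spin":[0,0,0,0,0,0,0,0,0,0]}'
python3 -m jog '{"jaw":[36,36,36,36,36,36],"slide":[[0,0,0],[0,0,0],[0,0,0],[0,0,0],[0,0,0],[0,0,0]],"spin":[1,1,1,0.95,0,0]}'
python3 - <<'E'
from look import *
f,m=look('w3')
for P in([643,-61,10],[641,29,11],[648,144,20]):print(proj(m,P,1))
E
```

```text
time_s: 4.45
ee_pos: [561.9, -0.2, 169.5]
ee_rot: [-180.0, 0.1, 31.5]
force: [0.9, 0.4, -4.1]
gripper_width: 39.3
gripper_force: 45.0
time_s: 5.05
ee_pos: [561.6, -1.1, 169.6]
ee_rot: [180.0, 0.1, 0.0]
force: [-0.3, 0.0, -4.5]
gripper_width: 39.8
gripper_force: 45.0
5.05 [561.6  -1.1 169.6] [1.8e+02 7.0e-02 5.0e-02]
(np.float64(310.82228356115127), np.float64(104.888105624962))
(np.float64(229.17824538074032), np.float64(105.96216820103668))
(np.float64(128.3134231181664), np.float64(104.69050976077997))
```

View pics/w3.png

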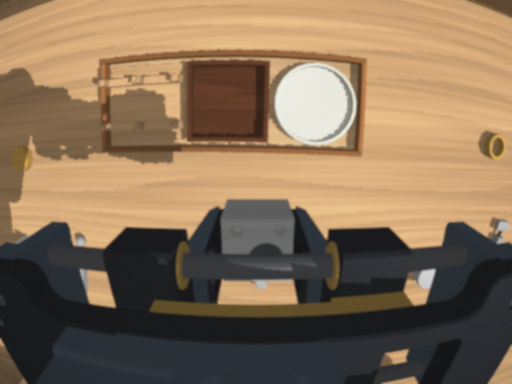

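The view shows the dark tray at (228,100), the white dish at (315,103), the rest in shadow at (140,105) and the ring at (495,146). The block is held between the fingers.

```bash
python3 - <<'E'
from look import *
f,m=load('w3')
h=cv2.cvtColor(f,cv2.COLOR_RGB2HSV);print(h[100,180:280:4].tolist(),h[103,300].tolist(),h[146,486:506:2].tolist())
for t in comps(f,(0,80,0),(12,255,110),300,(150,50,290,160))[:3]:
    print('tray',t[0],t[1],[rect_on(m,t[2],z,1) for z in(11,24)])
for t in comps(f,(0,0,150),(180,50,255),300,(260,50,370,160))[:3]:
    print('dish',t[0],t[1],[rect_on(m,t[2],z,1) for z in(10,17)])
for t in comps(f,(18,120,60),(30,255,255),30,(470,120,512,175))[:3]:
    print('ring',t[0],t[1],[rect_on(m,t[2],z,1) for z in(0,14)])
E
```

```text
[[16, 109, 169], [16, 103, 124], [10, 144, 103], [11, 147, 83], [10, 149, 96], [11, 147, 97], [10, 147, 97], [11, 151, 96], [11, 150, 97], [11, 154, 98], [10, 148, 98], [11, 151, 98], [11, 145, 100], [11, 150, 100], [11, 150, 100], [10, 148, 100], [10, 144, 101], [10, 148, 102], [10, 148, 102], [11, 147, 71], [12, 150, 61], [10, 147, 85], [12, 129, 111], [17, 97, 132], [30, 11, 230]] [30, 11, 234] [[19, 154, 101], [19, 151, 115], [19, 151, 193], [17, 123, 182], [16, 108, 118], [16, 108, 113], [19, 135, 104], [20, 153, 100], [19, 152, 111], [19, 150, 196]]
tray 6358 [227.  100.1] [(array([647.7,  31.7]), array([90.9, 88.5]), 88.4), (array([647.3,  30.4]), array([87.3, 85. ]), 88.4)]
dish 5125 [313.4 103.2] [(array([645. , -66.9]), array([91.8, 93.9]), 1.3), (array([644.8, -65.5]), array([89.9, 91.9]), 1.3)]
ring 409 [494.5 146. ] [(array([ 608.2, -350.1]), array([37.6, 49.4]), 5.0), (array([ 609.5, -335.7]), array([36.1, 47.4]), 5.0)]
```

```bash
python3 -m jog '{"jaw":[36,36,36,36],"slide":[[0.4,-0.3,0.4],[0.5,-0.4,0.5],[0.3,-0.3,0.4],[0,0,0]],"spin":[0,0,0,0.2]}'
python3 - <<'E'
from look import *
f,m=look('w4');f3,m3=load('w3')
u,v=proj(m,[647,30,11],1);print(u,v)
for t in comps(f,(0,80,0),(12,255,110),300,(u-80,v-80,u+80,v+60))[:2]:
    print('tray',t[0],t[1],[rect_on(m,t[2],z,1) for z in(11,24)]); a=t[1]
for t in comps(f,(0,0,150),(180,50,255),300,(260,0,450,190))[:2]:
    print('dish',t[0],t[1],[rect_on(m,t[2],z,1) for z in(10,17)],tri([ray(m,*t[1],1),ray(m3,313.4,103.2,1)]))
print(tri([ray(m,*a,1),ray(m3,227,100.1,1)]))
E
```

```text
time_s: 5.5
ee_pos: [598.1, 30.3, 127.9]
ee_rot: [-180.0, 0.2, -1.7]
force: [-0.2, -0.7, -4.1]
gripper_width: 39.7
gripper_force: 45.0
5.5 [598.1  30.3 127.9] [-179.99    0.24   -1.66]
255.37173356766343 136.5819770711236
tray 7708 [254.3 136.9] [(array([646. ,  30.8]), array([88.5, 89.8]), 89.4), (array([647.3,  30.7]), array([84.5, 85.7]), 89.4)]
dish 6097 [349.2 137.2] [(array([644.1, -67.8]), array([94.5, 93.3]), 62.8), (array([644.8, -65.5]), array([92.2, 91. ]), 62.8)] (array([645.05019675, -64.20288736,   8.43553117]), np.float64(0.02946680556700522))
(array([647.33480615,  30.88519223,  16.54105695]), np.float64(0.1066865824191621))
```

```bash
python3 -m jog '{"jaw":[36,36,36,36,36,36,36,36,36],"slide":[[0.6,-0.02,0],[0.64,-0.02,0.2],[0.4,-0.02,0.6],[0,0,0.8],[0,0,0.8],[0,0,0.5],[0,0,0.4],[0,0,0],[0,0,0]],"spin":[0,0,0,0,0,0,0,0,0]}'
```

```text
time_s: 6.45
ee_pos: [648.0, 29.1, 32.5]
ee_rot: [180.0, -0.1, -1.7]
force: [-0.0, -0.5, -3.9]
gripper_width: 39.7
gripper_force: 45.0
```

```bash
python3 -m jog '{"jaw":[36,36,36],"slide":[[0,0,0.05],[0,0,0.03],[0,0,0]],"spin":[0,0,0]}'
```

```text
time_s: 6.75
ee_pos: [647.7, 29.2, 30.0]
ee_rot: [180.0, -0.1, -1.7]
force: [0.1, 0.3, -4.3]
gripper_width: 39.8
gripper_force: 45.0
```

```bash
python3 -m jog '{"jaw":[36,36,36],"slide":[[0,0,0.06],[0,0,0.04],[0,0,0]],"spin":[0,0,0]}'; python3 -m jog '{"jaw":[36,36,36],"slide":[[0,0,0.04],[0,0,0],[0,0,0]],"spin":[0,0,0]}'
```

```text
time_s: 7.05
ee_pos: [647.3, 29.2, 26.2]
ee_rot: [180.0, 0.0, -1.7]
force: [0.2, -0.5, -4.4]
gripper_width: 39.6
gripper_force: 45.0
time_s: 7.35
ee_pos: [647.5, 29.2, 26.0]
ee_rot: [180.0, -0.0, -1.7]
force: [-2.1, -0.2, 3.1]
gripper_width: 39.9
gripper_force: 45.0
```

```bash
python3 -m jog '{"jaw":[50,50,50,50,50,50,50,50,50,50],"slide":[[0,0,0],[0,0,0],[0,0,0],[0,0,-0.5],[0,0,-0.8],[0,0,-0.9],[0,0,-0.9],[0,0.5,-0.6],[-0.5,0.8,-0.3],[-0.5,1,0]],"spin":[0,0,0,0,0,0,0,0,0,0]}'
python3 -m jog '{"jaw":[55,55,55,55,55,55,55,55,55,55],"slide":[[-0.3,1,0],[-0.3,1,0],[-0.3,1,0],[-0.3,1,0],[-0.3,1,0],[-0.3,1,0],[-0.2,1,0],[0,1,0],[0,1,0],[0,0.6,0]],"spin":[0,0,0,0,0,0,0,0,0,0]}'
python3 - <<'E'
from look import *
f,m=look('w5')
u,v=proj(m,[609,-338,7],1);print(u,v)
for t in comps(f,(18,120,60),(30,255,255),30,(u-80,v-80,u+80,v+60))[:3]:
    print('ring',t[0],t[1],[rect_on(m,t[2],z,1) for z in(0,7,14)])
E
```

```text
time_s: 8.35
ee_pos: [616.6, -39.0, 147.1]
ee_rot: [180.0, -0.3, -1.6]
force: [1.0, -0.1, -0.8]
gripper_width: 50.2
gripper_force: 0.0
time_s: 9.35
ee_pos: [546.8, -327.2, 145.2]
ee_rot: [180.0, -0.0, -1.8]
force: [0.0, 0.4, -0.0]
gripper_width: 55.0
gripper_force: 0.0
9.35 [ 546.8 -327.2  145.2] [ 1.7995e+02 -3.0000e-02 -1.8000e+00]
265.06192368234673 122.06881999177229
ring 604 [269.5 121.4] [(array([ 609.6, -342.9]), array([39.1, 38.4]), 88.4), (array([ 609.9, -342.7]), array([38.3, 37.5]), 88.4), (array([ 610.2, -342.4]), array([37.4, 36.7]), 88.4)]
```

View pics/w5.png

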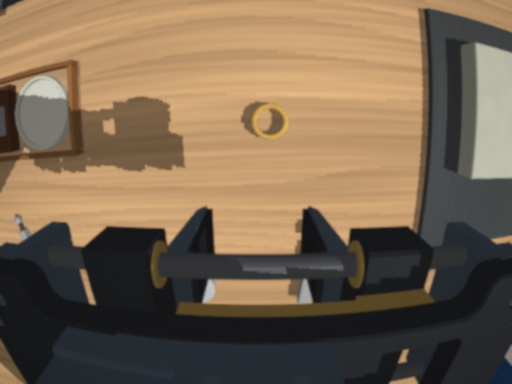

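The view shows the open ring at (269,121), alone on the bench, with the mat starting at column 420.

```bash
python3 - <<'E'
from look import *
f,m=load('w5');f3,m3=load('w3');print(tri([ray(m,269.5,121.4,1),ray(m3,494.5,146,1)]))
E
python3 -m jog '{"jaw":[55,55,55,55,55,55,55,55,55,55],"slide":[[0.6,0.1,0.3],[0.7,0.14,0.5],[0.6,0.1,0.7],[0.22,0.1,0.8],[0,0,0.8],[0,0,0.7],[0,0,0.6],[0,0,0.25],[0,0,0],[0,0,0]],"spin":[0,0,0,0,0,0,0,0,0,0]}'
```

```text
(array([ 609.63696308, -342.62689532,    6.32184584]), np.float64(0.09219399030228902))
time_s: 10.4
ee_pos: [610.7, -340.0, 6.6]
ee_rot: [180.0, -0.1, -1.7]
force: [1.6, -1.3, -0.6]
gripper_width: 55.0
gripper_force: 0.0
```

```bash
python3 -m jog '{"jaw":[55,34,34,34,34,34,34,34,34,34],"slide":[[0,0.08,0.07],[0,0,0],[0,0,0],[0,0,0],[0,0,0],[0,0,0],[0,0,-0.3],[0,0,-0.6],[0,0,-0.8],[0,0,-0.8]],"spin":[0,0,0,0,0,0,0,0,0,0]}' 25
```

```text
time_s: 11.4
ee_pos: [609.7, -342.3, 79.4]
ee_rot: [-180.0, 0.0, -1.7]
force: [-0.2, -0.4, 0.0]
gripper_width: 35.8
gripper_force: 25.0
```

```bash
python3 -m jog '{"jaw":[34,34,34,34,34,34,34,34,34,34],"slide":[[0,-0.5,-0.7],[0,-1,-0.5],[0,-1,0],[-0.1,-1,0],[-0.1,-1,0],[-0.1,-1,0],[-0.1,-1,0],[-0.1,-1,0],[-0.1,-1,0],[0,-0.75,0]],"spin":[0,0,0,0,0,0,0,0,0,0]}'
python3 -m jog '{"jaw":[34,34],"slide":[[0,0,0],[0,0,0]],"spin":[0,0]}'
python3 - <<'E'
from look import *
f,m=look('w6')
for t in comps(f,(0,0,110),(180,50,255),300,(150,60,400,230))[:2]:
    print('dish',t[0],t[1],[rect_on(m,t[2],z,1) for z in(10,17)])
print(rel([644.8,-65.5,14]))
E
```

```text
time_s: 12.4
ee_pos: [599.7, -62.7, 115.1]
ee_rot: [-180.0, 0.0, -1.7]
force: [-0.0, -0.5, -0.7]
gripper_width: 36.1
gripper_force: 25.0
time_s: 12.6
ee_pos: [600.4, -64.5, 115.0]
ee_rot: [180.0, -0.0, -1.6]
force: [-0.6, 0.3, 0.6]
gripper_width: 36.3
gripper_force: 25.0
12.6 [600.4 -64.5 115. ] [ 1.7996e+02 -3.0000e-02 -1.6400e+00]
dish 7833 [256.3 142.7] [(array([644.2, -65.7]), array([93.5, 92.9]), 42.5), (array([645. , -65.7]), array([91.1, 90.5]), 42.5)]
(array([ 1.48, -0.03,  3.36]), None)
```

View pics/w6.png

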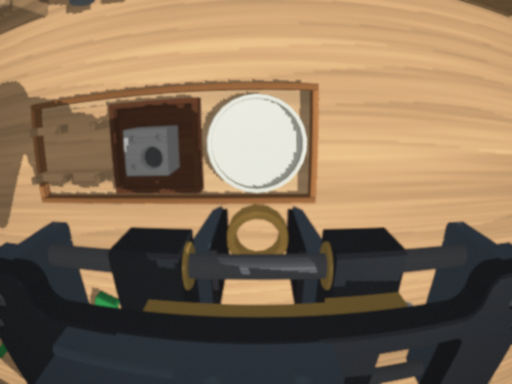

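The view shows the block flat in the tray at (152,150) with its hollows up. The ring is held level at (258,230), and the empty dish is at (256,143).

```bash
python3 -m jog '{"jaw":[34,34,34,34,34,34,34,34,34],"slide":[[0.5,-0.01,0],[0.6,-0.01,0.3],[0.38,-0.01,0.6],[0,0,0.8],[0,0,0.8],[0,0,0.6],[0,0,0.1],[0,0,0],[0,0,0]],"spin":[0,0,0,0,0,0,0,0,0]}'
python3 -m jog '{"jaw":[34,34,34],"slide":[[0,0,0.06],[0,0,0],[0,0,0]],"spin":[0,0,0]}'
```

```text
time_s: 13.55
ee_pos: [645.6, -65.7, 19.8]
ee_rot: [180.0, -0.1, -1.8]
force: [0.1, -0.1, 0.0]
gripper_width: 36.2
gripper_force: 25.0
time_s: 13.85
ee_pos: [644.9, -65.0, 17.4]
ee_rot: [180.0, -0.1, -1.7]
force: [0.4, -0.6, -0.8]
gripper_width: 36.4
gripper_force: 25.0
```

```bash
python3 -m jog '{"jaw":[34,34,34],"slide":[[0,0,0.06],[0,0,0],[0,0,0]],"spin":[0,0,0]}'
python3 -m jog '{"jaw":[34,34,34],"slide":[[0,0,0.05],[0,0,0],[0,0,0]],"spin":[0,0,0]}'
```

```text
time_s: 14.15
ee_pos: [644.6, -64.9, 15.0]
ee_rot: [180.0, 0.0, -1.7]
force: [-0.0, 0.3, -0.9]
gripper_width: 35.8
gripper_force: 25.0
time_s: 14.45
ee_pos: [644.9, -65.0, 14.1]
ee_rot: [180.0, -0.0, -1.7]
force: [-0.8, 0.3, 3.7]
gripper_width: 36.1
gripper_force: 25.0
```

```bash
python3 -m jog '{"jaw":[48,48,48,48,48,48,48,48,48,48],"slide":[[0,0,0],[0,0,0],[0,0,0],[0,0,-0.4],[0,0,-0.8],[0,0,-0.9],[0,0,-1],[-0.3,-0.5,-1],[-0.4,-1,-0.6],[-0.4,-1,-0.3]],"spin":[0,0,0,0,0,0,0,0,0,0]}'
python3 -m jog '{"jaw":[48,48,48,48,48,48],"slide":[[-0.4,-1,0],[-0.3,-1,0],[-0.2,-1,0],[0,-0.8,0],[0,0,0],[0,0,0]],"spin":[0,0,0,0,0,0]}'
python3 - <<'E'
from look import *
f,m=look('w7')
cv2.imwrite('pics/w7c.png',cv2.resize(f[10:210,130:400,::-1],(800,592)))
E
```

```text
time_s: 15.45
ee_pos: [614.8, 11.4, 166.8]
ee_rot: [-180.0, -0.3, -1.8]
force: [-0.7, 1.0, 0.2]
gripper_width: 48.0
gripper_force: 0.0
time_s: 16.05
ee_pos: [590.4, 125.8, 164.1]
ee_rot: [180.0, -0.0, -1.6]
force: [0.2, 0.8, -0.1]
gripper_width: 47.9
gripper_force: 0.0
16.05 [590.4 125.8 164.1] [ 1.7997e+02 -4.0000e-02 -1.6500e+00]
```

View pics/w7c.png

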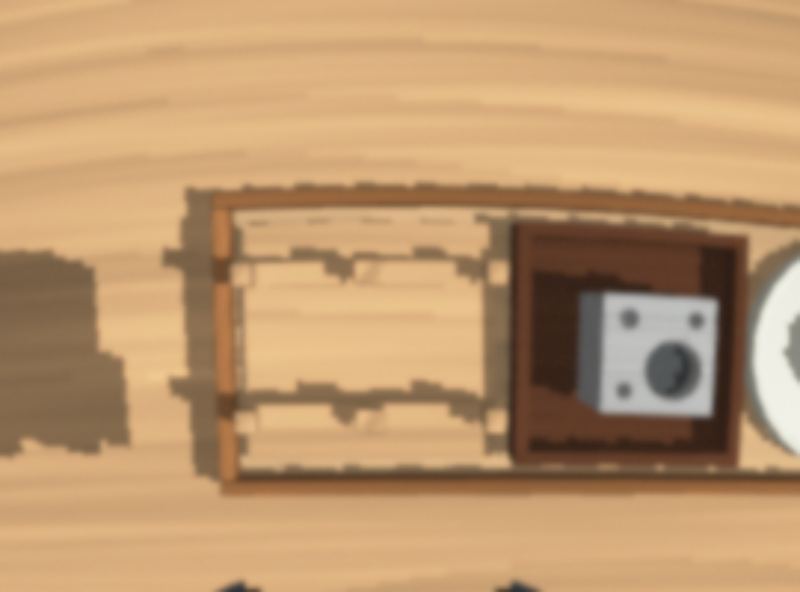

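The crop shows the rest's rails running across at rows ~272 and ~413, with teeth near columns 243, 370 and 497, so a punch will lie along world x. The block sits in the tray at (655,355).

```bash
python3 - <<'E'
from look import *
f,m=load('w7')
for c in((370,272),(370,413),(243,272),(497,272),(243,418),(497,418)):
    u,v=130+c[0]*270/800,10+c[1]*200/592
    print(c,plane(m,(u,v),42,1).round(1))
# caddy end wall check: outer corners at rim z=20
for c in((212,192),(222,492)):
    print(plane(m,(130+c[0]*.3375,10+c[1]/2.96),20,1).round(1))
print(rel([360,250,164]),env.state()['ee_pos'])
E
```

```text
(370, 272) [673.5 124.9  42. ]
(370, 413) [626.4 126.3  42. ]
(243, 272) [675.4 166.8  42. ]
(497, 272) [672.8  83.1  42. ]
(243, 418) [626.2 169.2  42. ]
(497, 418) [623.7  83.6  42. ]
[705.8 180.2  20. ]
[595.9 182.2  20. ]
(array([-7.8 , -3.93, -0.01]), None) [590.40146594 125.13564567 163.91977493]
```

```bash
python3 -m jog '{"jaw":[50,50,50,50,50,50,50,50,50,50],"slide":[[-0.8,-0.4,0],[-0.8,-0.4,0],[-0.8,-0.4,0],[-0.8,-0.4,0],[-0.8,-0.4,0],[-0.8,-0.4,0],[-0.8,-0.4,0],[-0.8,-0.4,0],[-0.8,-0.4,0],[0,-0.3,0]],"spin":[0,0,0,0,0,0,0,0,0,0]}'
python3 -m jog '{"jaw":[50,50],"slide":[[0,0,0],[0,0,0]],"spin":[0,0]}'
python3 - <<'E'
from look import *
f,m=look('w8')
for P in([412,269,16],[468,253,8]):print(proj(m,P,1))
for t in comps(f,(0,0,110),(180,40,255),40,(0,0,512,215))[:6]:
    print(t[0],t[1],[rect_on(m,t[2],z,1) for z in(0,16)])
E
```

```text
time_s: 17.1
ee_pos: [375.8, 248.2, 163.7]
ee_rot: [179.9, 0.1, -1.7]
force: [1.5, 0.7, 0.1]
gripper_width: 50.3
gripper_force: 0.0
time_s: 17.3
ee_pos: [379.1, 248.7, 163.7]
ee_rot: [180.0, -0.1, -1.8]
force: [0.3, -0.6, -0.4]
gripper_width: 50.0
gripper_force: 0.0
17.3 [379.1 248.7 163.7] [ 1.7999e+02 -6.0000e-02 -1.7500e+00]
(np.float64(236.90121176870838), np.float64(149.855070069072))
(np.float64(250.13786735635475), np.float64(97.59646562842447))
1034 [242.2 146.2] [(array([413.4, 264.2]), array([16.5, 83.9]), 74.8), (array([415.4, 263.3]), array([15.7, 79.9]), 74.8)]
471 [450. 119.] [(array([448.9,  -4.5]), array([82.3, 13.6]), 18.2), (array([449.3,   7.5]), array([78.3, 12.9]), 18.2)]
451 [486.8   6.8] [(array([620.2, -90.5]), array([26.4, 85.9]), 15.3), (array([612.3, -74.4]), array([25.1, 81.8]), 15.3)]
207 [ 3.2 27.8] [(array([625.9, 617.6]), array([51.9, 19.9]), 6.1), (array([617.8, 599.8]), array([49.4, 19. ]), 6.1)]
125 [255.4  95.7] [(array([469.3, 247.2]), array([12.2, 14.6]), 88.2), (array([468.7, 247.1]), array([11.6, 13.9]), 88.2)]
56 [115.4 128.5] [(array([443.3, 417.6]), array([15.7,  7. ]), 15.7), (array([443.9, 409.4]), array([14.9,  6.7]), 15.7)]
```

View pics/w8.png

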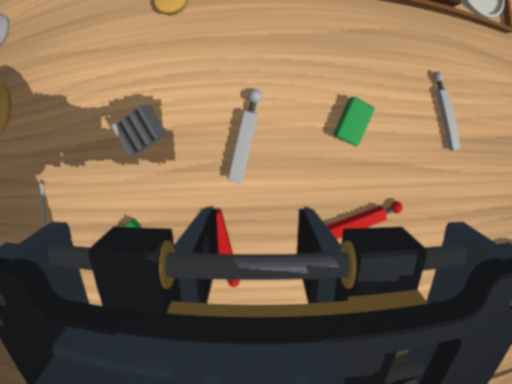

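The view shows the large ball punch at (242,146) with its ball at (255,96), the grooved block at (140,130), and the small punch at (450,119). A red punch lies just under the gripper at (225,250).

```bash
python3 - <<'E'
from look import *
f,m=load('w8');a=env.camera_model('scene');b=env.camera_model('side')
g=cv2.imread('pics/scene0.png')[:,:,::-1].copy();g2=cv2.imread('pics/side0.png')[:,:,::-1].copy()
for n,im,c in(('scene',g,a),('side',g2,b)):
  for P,q in(([415,263,12],(242.2,146.2)),([449,8,10],(450,119))):
    u,v=proj(c,P)
    for t in comps(im,(0,0,110),(180,40,255),20,(u-35,v-35,u+35,v+35))[:2]:print(n,P,t[0],t[1],tri([ray(m,*q,1),ray(c,*t[1])]))
for q in((218,212),(232,283),(385,213)):print('red',plane(m,q,8,1).round())
print(rel([415.4,263.3,5],-15.2))
E
```

```text
scene [415, 263, 12] 112 [333.8 202.3] (array([415.06853415, 264.29399812,  12.09273238]), np.float64(0.9854426205332806))
scene [415, 263, 12] 52 [365.6 214.8] (array([404.88522041, 312.52040496, -24.92874971]), np.float64(47.422763736469875))
scene [449, 8, 10] 63 [246.7 192. ] (array([449.96460056,   4.99553271,   8.61994272]), np.float64(1.8566839537364823))
side [415, 263, 12] 166 [267.6 260.7] (array([414.14160352, 263.06920002,  12.56904527]), np.float64(1.2198205250826288))
side [415, 263, 12] 55 [243.6 287.3] (array([434.60435112, 274.56952343, -51.02518459]), np.float64(28.136804718499544))
side [449, 8, 10] 51 [262.5 198.6] (array([455.28407893,   7.67822274,  12.07950817]), np.float64(5.950113167044738))
side [449, 8, 10] 27 [277.7 165.9] (array([433.69527655, 111.88616216, 161.12289965]), np.float64(18.966685317137852))
red [339. 295.   8.]
red [240. 285.   8.]
red [329.  90.   8.]
(array([ 1.19, -0.53,  5.29]), np.float64(1.68))
```

```bash
python3 -m jog '{"jaw":[40,40,40,40,40,40,40,40,40,40],"slide":[[0.6,-0.26,0.1],[0.59,-0.27,0.4],[0,0,0.8],[0,0,0.9],[0,0,0.9],[0,0,0.8],[0,0,0.7],[0,0,0.65],[0,0,0],[0,0,0]],"spin":[0,0,0.84,0.84,0,0,0,0,0,0]}'
```

```text
time_s: 18.35
ee_pos: [414.9, 263.6, 6.0]
ee_rot: [180.0, 0.0, -15.2]
force: [-0.0, -0.5, -0.1]
gripper_width: 40.1
gripper_force: 0.0
```

```bash
python3 -m jog '{"jaw":[10,10,10,10,10,10,10,10,10,10],"slide":[[0,0,0],[0,0,0],[0,0,0],[0,0,0],[0,0,0],[0,0,0],[0,0,-0.3],[0,0,-0.8],[0,0,-0.9],[0,0,-0.9]],"spin":[0,0,0,0,0,0,0,0,0,0]}' 40
```

```text
time_s: 19.35
ee_pos: [413.5, 263.7, 93.9]
ee_rot: [179.9, 0.1, -15.2]
force: [-0.5, -0.4, -1.1]
gripper_width: 15.4
gripper_force: 40.0
```

```bash
python3 -m jog '{"jaw":[10,10,10,10],"slide":[[0,0,-0.8],[0,0,-0.4],[0,0,0],[0,0,0]],"spin":[-0.85,-0.86,0,0]}'
python3 - <<'E'
from h import *
print(rel([649.5,148,45],-1.5))
E
```

```text
time_s: 19.75
ee_pos: [413.6, 263.7, 128.7]
ee_rot: [180.0, 0.0, -1.6]
force: [0.3, -0.4, -2.3]
gripper_width: 15.4
gripper_force: 40.0
(array([7.97, 3.63, 2.79]), np.float64(-0.01))
```

```bash
python3 -m jog '{"jaw":[10,10,10,10,10,10,10,10,10,10],"slide":[[0.4,0.2,0],[0.9,0.4,0],[0.9,0.4,0],[0.9,0.4,0],[0.9,0.4,0],[0.9,0.4,0],[0.9,0.4,0],[0.9,0.4,0],[0.8,0.4,0],[0.47,0.23,0]],"spin":[0,0,0,0,0,0,0,0,0,0]}'
python3 -m jog '{"jaw":[10,10,10,10],"slide":[[0,0,0.5],[0,0,0.5],[0,0,0],[0,0,0]],"spin":[0,0,0,0]}'
python3 - <<'E'
from look import *
f,m=look('w9')
a=env.grab_frame('scene');b=env.grab_frame('side')
u,v=[int(t) for t in proj(env.camera_model('scene'),[649,100,50])];p,q=[int(t) for t in proj(env.camera_model('side'),[649,100,50])]
c=lambda im,u,v:cv2.resize(im[v-50:v+50,u-66:u+66,::-1],(396,300),interpolation=cv2.INTER_CUBIC)
cv2.imwrite('pics/w9c.png',np.vstack([np.hstack([c(a,u,v),c(b,p,q)]),cv2.resize(f[60:260,124:388,::-1],(396,300)).repeat(2,1)[:, :792]]))
print(rel([649.5,148,33],-1.5))
E
```

```text
time_s: 20.75
ee_pos: [652.3, 146.7, 127.0]
ee_rot: [179.9, 0.1, -1.6]
force: [0.7, -0.4, -1.2]
gripper_width: 15.6
gripper_force: 40.0
time_s: 21.15
ee_pos: [650.3, 148.3, 97.9]
ee_rot: [180.0, 0.1, -1.5]
force: [0.8, -0.3, -1.6]
gripper_width: 16.0
gripper_force: 40.0
21.15 [650.3 148.3  97.9] [ 1.7996e+02  1.1000e-01 -1.5300e+00]
(array([-0.05,  0.03,  2.22]), np.float64(0.0))
```

View pics/w9c.png

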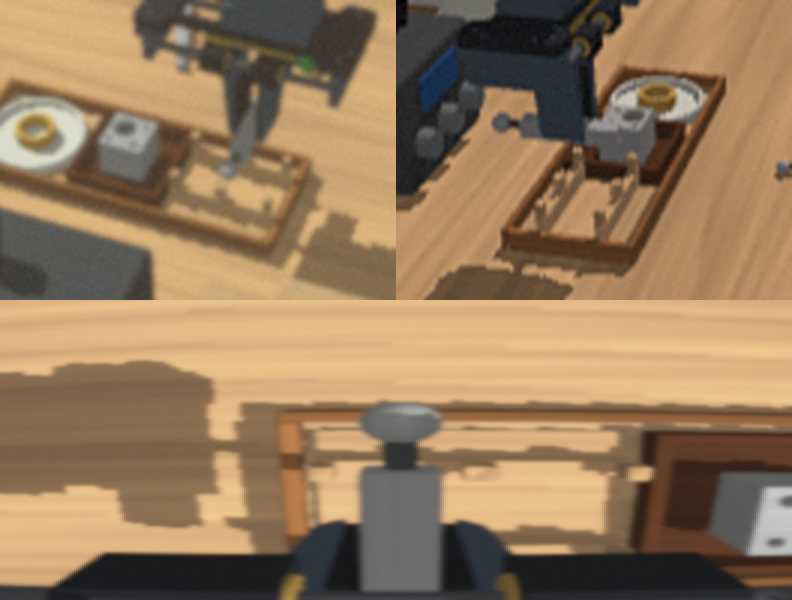

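The crop shows the ring flat in the dish, the block in the tray, and the large punch held level over the notch on the +y side.

```bash
python3 -m jog '{"jaw":[10,10,10,10,10,10],"slide":[[-0.03,0,0.6],[0,0,0.7],[0,0,0.5],[0,0,0.2],[0,0,0],[0,0,0]],"spin":[0,0,0,0,0,0]}'
python3 -m jog '{"jaw":[10,10,10],"slide":[[0,0,0.08],[0,0,0],[0,0,0]],"spin":[0,0,0]}'
python3 -m jog '{"jaw":[10,10,10],"slide":[[0,0,0.06],[0,0,0],[0,0,0]],"spin":[0,0,0]}'
```

```text
time_s: 21.9
ee_pos: [650.1, 149.1, 39.9]
ee_rot: [-180.0, -0.1, -1.5]
force: [1.1, -0.0, -2.0]
gripper_width: 15.5
gripper_force: 40.0
time_s: 22.2
ee_pos: [649.7, 149.0, 37.1]
ee_rot: [-180.0, -0.0, -1.5]
force: [-0.1, 0.9, -2.4]
gripper_width: 15.4
gripper_force: 40.0
time_s: 22.5
ee_pos: [649.4, 149.0, 34.8]
ee_rot: [180.0, -0.0, -1.5]
force: [-0.1, -0.1, -2.1]
gripper_width: 15.6
gripper_force: 40.0
```

```bash
python3 -m jog '{"jaw":[10,10,10],"slide":[[0,0,0.05],[0,0,0],[0,0,0]],"spin":[0,0,0]}'
python3 -m jog '{"jaw":[10,10,10],"slide":[[0,0,0.04],[0,0,0],[0,0,0]],"spin":[0,0,0]}'
```

```text
time_s: 22.8
ee_pos: [649.5, 149.0, 34.8]
ee_rot: [-180.0, -0.0, -1.5]
force: [-2.4, -0.4, 5.4]
gripper_width: 15.6
gripper_force: 40.0
time_s: 23.1
ee_pos: [649.5, 149.0, 34.7]
ee_rot: [-180.0, -0.1, -1.5]
force: [-5.0, -0.2, 10.5]
gripper_width: 15.6
gripper_force: 40.0
```

```bash
python3 -m jog '{"jaw":[30,30,30,30,30,30,30,30,30,30],"slide":[[0,0,-0.04],[0,0,0],[0,0,0],[0,0,-0.3],[0,0,-0.8],[0,0,-0.9],[0,0,-1],[-0.5,0.2,-0.8],[-0.9,0.5,-0.4],[-0.9,0.5,0]],"spin":[0,0,0,0,0,0,0,0,0,0]}'
python3 -m jog '{"jaw":[40,40,40,40,40,40,40,40,40,40],"slide":[[-0.9,0.5,0],[-0.9,0.5,0],[-0.9,0.5,0],[-0.9,0.5,0],[-0.9,0.5,0],[-0.9,0.5,0],[-0.6,0.5,0],[0,0.4,0],[0,0,0],[0,0,0]],"spin":[0,0,0,0,0,0,-0.8,-0.8,-0.8,0]}'
python3 - <<'E'
from look import *
f,m=look('w10')
print(proj(m,[449,7.5,13],1))
u,v=proj(m,[449,7.5,13],1)
for t in comps(f,(0,0,70),(180,45,255),40,(u-60,v-80,u+60,v+80))[:4]:
    print(t[0],t[1],[rect_on(m,t[2],z,1) for z in(0,13)])
E
```

```text
time_s: 24.1
ee_pos: [580.4, 114.8, 162.0]
ee_rot: [-179.9, -0.3, -1.4]
force: [0.1, -0.4, 0.0]
gripper_width: 29.6
gripper_force: 0.0
time_s: 25.1
ee_pos: [398.0, 2.2, 159.9]
ee_rot: [180.0, -0.1, 17.7]
force: [-0.4, 0.5, -0.5]
gripper_width: 40.1
gripper_force: 0.0
25.1 [398.    2.2 159.9] [ 1.7997e+02 -6.0000e-02  1.7670e+01]
(np.float64(266.0538041393574), np.float64(133.06117316702526))
1000 [268.7 127.1] [(array([458.6,   7.5]), array([104.7,  13.5]), 19.1), (array([459.1,   8.1]), array([100.5,  12.9]), 19.1)]
```

View pics/w10.png

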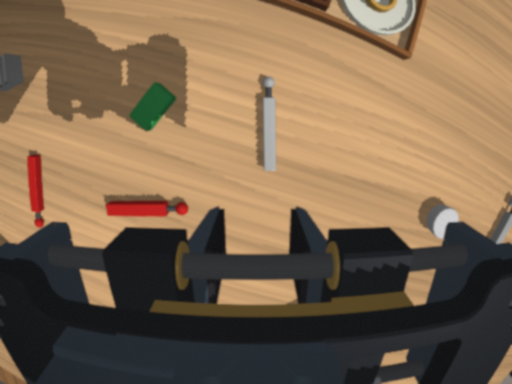

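The view shows the small ball punch at (269,127) with its ball at (268,82). The shank centre from this view and from the earlier one at z=13 agree to 0.4 mm. The red punches are clear on the left.

```bash
python3 -m jog '{"jaw":[38,38,38,38,38,38,38,38,38,38],"slide":[[0.6,0.16,0.1],[0.6,0.16,0.4],[0.46,0.11,0.8],[0,0,0.9],[0,0,0.9],[0,0,0.8],[0,0,0.7],[0,0,0.58],[0,0,0],[0,0,0]],"spin":[0,0,0,-0.14,0,0,0,0,0,0]}'
```

```text
time_s: 26.15
ee_pos: [449.6, 5.5, 4.1]
ee_rot: [180.0, 0.0, 18.8]
force: [-0.6, 0.6, 0.5]
gripper_width: 38.3
gripper_force: 0.0
```

```bash
python3 -m jog '{"jaw":[7,7,7,7,7,7,7,7,7,7],"slide":[[0,0,0],[0,0,0],[0,0,0],[0,0,0],[0,0,0],[0,0,0],[0,0,-0.3],[0,0,-0.8],[0,0,-0.9],[0,0,-0.9]],"spin":[0,0,0,0,0,0,0,0,0,0]}' 40
python3 -m jog '{"jaw":[7,7,7,7,7],"slide":[[0,0,-0.8],[0,0,-0.4],[0,0,0],[0,0,0],[0,0,0]],"spin":[0.85,0.85,0.84,0,0]}'
python3 - <<'E'
from h import *
print(rel([649.2,104,100],-1.5),env.state()['ee_pos'])
E
```

```text
time_s: 27.15
ee_pos: [448.7, 5.3, 92.0]
ee_rot: [-180.0, 0.1, 18.8]
force: [0.9, -0.2, -1.4]
gripper_width: 12.4
gripper_force: 40.0
time_s: 27.65
ee_pos: [448.8, 5.4, 126.8]
ee_rot: [180.0, 0.0, -1.3]
force: [-1.1, -0.7, -1.1]
gripper_width: 12.6
gripper_force: 40.0
(array([ 6.6 , -3.44,  0.89]), np.float64(0.02)) [448.82263855   5.35256237 126.84905993]
```

```bash
python3 -m jog '{"jaw":[7,7,7,7,7,7,7,7,7,7],"slide":[[0.4,-0.2,0],[0.8,-0.4,0],[0.8,-0.4,0],[0.8,-0.4,0],[0.8,-0.4,0],[0.8,-0.4,0],[0.8,-0.4,0],[0.8,-0.44,0],[0.6,-0.4,0],[0,0,0]],"spin":[0,0,0,0,0,0,0,0,0,0]}'
python3 -m jog '{"jaw":[7,7,7,7],"slide":[[0,0,0.5],[0,0,0.4],[0,0,0],[0,0,0]],"spin":[0,0,0,0]}'
python3 - <<'E'
from look import *
f,m=look('w11')
a=env.grab_frame('scene');b=env.grab_frame('side')
u,v=[int(t) for t in proj(env.camera_model('scene'),[649,100,50])];p,q=[int(t) for t in proj(env.camera_model('side'),[649,100,50])]
c=lambda im,u,v:cv2.resize(im[v-50:v+50,u-66:u+66,::-1],(396,300),interpolation=cv2.INTER_CUBIC)
cv2.imwrite('pics/w11c.png',np.vstack([np.hstack([c(a,u,v),c(b,p,q)]),cv2.resize(f[60:260,:,::-1],(792,300))]))
print(rel([649.2,104,40],-1.5))
E
```

```text
time_s: 28.65
ee_pos: [652.5, 105.4, 125.6]
ee_rot: [-180.0, -0.1, -1.3]
force: [-0.3, 0.5, -1.2]
gripper_width: 12.4
gripper_force: 40.0
time_s: 29.05
ee_pos: [649.4, 103.2, 99.6]
ee_rot: [180.0, 0.1, -1.5]
force: [0.8, -1.2, -0.8]
gripper_width: 12.8
gripper_force: 40.0
29.05 [649.4 103.2  99.6] [ 1.7998e+02  7.0000e-02 -1.4700e+00]
(array([-0.04, -0.02,  2.02]), np.float64(0.0))
```

View pics/w11c.png

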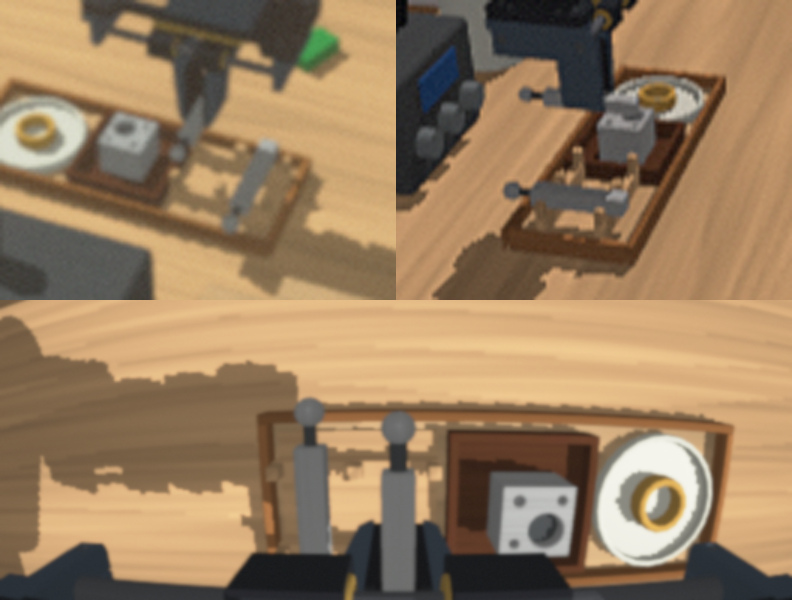

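The crop shows the large punch in its notch across both rails, and the small punch held over the other notch, clear of the block.

```bash
python3 -m jog '{"jaw":[7,7,7,7,7,7],"slide":[[0,-0.02,0.6],[0,0,0.7],[0,0,0.5],[0,0,0.2],[0,0,0],[0,0,0]],"spin":[0,0,0,0,0,0]}'
python3 -m jog '{"jaw":[7,7,7],"slide":[[0,0,0.12],[0,0,0],[0,0,0]],"spin":[0,0,0]}'
python3 -m jog '{"jaw":[7,7,7],"slide":[[0,0,0.06],[0,0,0],[0,0,0]],"spin":[0,0,0]}'
```

```text
time_s: 29.8
ee_pos: [650.6, 104.1, 40.9]
ee_rot: [-180.0, -0.1, -1.5]
force: [-0.8, 0.9, -0.4]
gripper_width: 12.4
gripper_force: 40.0
time_s: 30.1
ee_pos: [650.0, 104.0, 36.7]
ee_rot: [-180.0, -0.0, -1.5]
force: [-1.1, -0.1, 0.4]
gripper_width: 12.7
gripper_force: 40.0
time_s: 30.4
ee_pos: [649.8, 104.0, 34.5]
ee_rot: [180.0, 0.0, -1.5]
force: [0.4, 0.0, -0.7]
gripper_width: 12.4
gripper_force: 40.0
```

```bash
python3 -m jog '{"jaw":[7,7,7],"slide":[[0,0,0.05],[0,0,0],[0,0,0]],"spin":[0,0,0]}'
```

```text
time_s: 30.7
ee_pos: [649.8, 104.0, 32.9]
ee_rot: [180.0, 0.0, -1.5]
force: [0.8, -0.3, 0.1]
gripper_width: 12.7
gripper_force: 40.0
```

```bash
python3 -m jog '{"jaw":[7,7,7],"slide":[[0,0,0.05],[0,0,0],[0,0,0]],"spin":[0,0,0]}'
```

```text
time_s: 31.0
ee_pos: [650.1, 104.0, 32.6]
ee_rot: [-180.0, -0.0, -1.5]
force: [-1.2, -0.9, 5.9]
gripper_width: 12.6
gripper_force: 40.0
```

Contact is made. I release, lift and back away, then take a last look.

```bash
python3 -m jog '{"jaw":[28,28,28,28,28,28,28,28,28,28],"slide":[[0,0,0],[0,0,0],[0,0,0],[0,0,-0.3],[0,0,-0.8],[0,0,-0.9],[0,0,-1],[-0.5,0,-0.8],[-0.9,0,-0.4],[-0.9,0,0]],"spin":[0,0,0,0,0,0,0,0,0,0]}'
python3 -m jog '{"jaw":[28,28,28],"slide":[[-0.3,0,0],[0,0,0],[0,0,0]],"spin":[0,0,0]}'
python3 - <<'E'
from look import *
f,m=look('w12')
b=env.grab_frame('side');a=env.grab_frame('scene')
u,v=[int(t) for t in proj(env.camera_model('scene'),[649,50,50])];p,q=[int(t) for t in proj(env.camera_model('side'),[649,80,30])]
c=lambda im,u,v:cv2.resize(im[v-50:v+50,u-66:u+66,::-1],(396,300),interpolation=cv2.INTER_CUBIC)
cv2.imwrite('pics/w12c.png',np.vstack([np.hstack([c(a,u,v),c(b,p,q)]),cv2.resize(f[20:220,:,::-1],(792,300))]))
E
```

```text
time_s: 32.0
ee_pos: [581.8, 106.0, 160.4]
ee_rot: [-179.9, -0.3, -1.5]
force: [-0.3, -0.3, 1.1]
gripper_width: 28.3
gripper_force: 0.0
time_s: 32.3
ee_pos: [572.9, 106.1, 157.7]
ee_rot: [-180.0, -0.1, -1.5]
force: [-0.3, -0.5, 0.9]
gripper_width: 27.9
gripper_force: 0.0
32.3 [572.9 106.1 157.7] [-1.80e+02 -8.00e-02 -1.47e+00]
```

View pics/w12c.png

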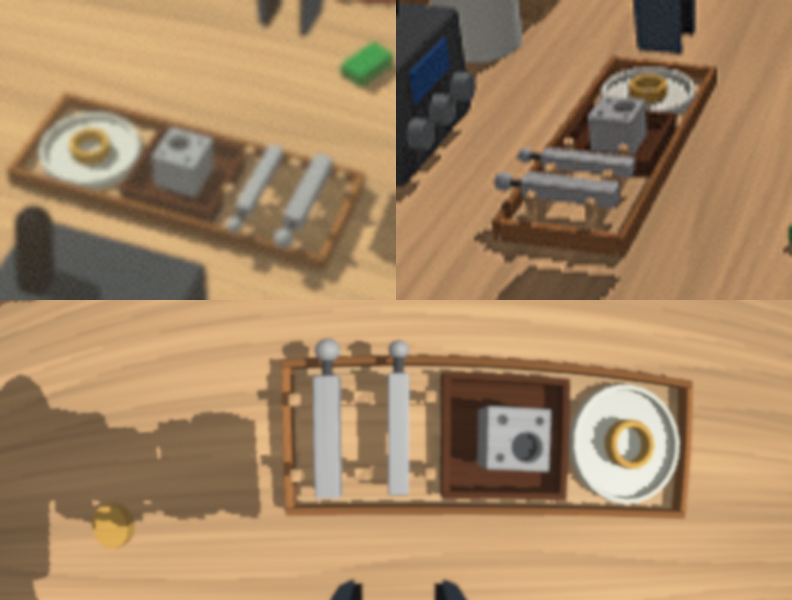

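The last look shows the block flat in the tray, the ring flat in the dish, and both punches lying across both rails in separate notches. The gripper is clear of everything, so I hand in.

```bash
python3 -c "
from workcell import env
print(env.job_done())"
```

```text
the job is handed in; nothing more can be done
None
```

The doming block, the open ring and both ball-ended punches are in their places in the caddy as asked, the look-alikes were not touched, and the job was handed in at about 32 s (no verdict was returned).

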